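# Gauge two pressed caps against the datum block

### The job

Check the two pressed caps on the fixture with the plunger gauge: lift the gauge from its slotted rest and, holding it upright, bring its tip down inside the scribed ring on top of the square datum block, then of the wide cap, then of the narrow cap, each time pressing the spring plunger partly in for about half a second, gently and never to its end stop. Then lower the gauge back onto its rest, stem in the slot and collar lying flat on both cheeks, let go without dropping it, and leave the loose parts on the bench where they lie.

Things in the scene. Friction and masses are not known exactly. Their poses are not given: they have to be found in the camera images.
- gauge: Loose upright plunger gauge, 0.24 kg, hanging in the rest, axes parallel to the rest's. Origin on its axis, underside of its collar; z up. Aluminium collar 44 (x) by 48 (y), z 0 to 8 mm. Black grip block on it, 44 (x) by 28 (y), z 8 to 54: grip it across y. Below: steel stem, 12 mm diameter, to z -25, then thin spring plunger with 8 mm ball, ending at z -55 when out.
- tip (a point): Lowest point of the plunger's ball tip, on the gauge's axis; moves up with the plunger as it is pressed in.
- plunger (a joint): How far the gauge's spring plunger is pressed in, m: 0 out, 0.012 at its end stop. About 1.5 N starts it, about 4 N at 0.0055, about 7 N at the stop.
- rest: Fixed gauge rest: base 90 (x) by 100 (y) by 12 mm with two upright cheeks, each 60 (x) by 16 (y), tops at 75 mm, a 24 mm wide slot between them running along x, open above and at both ends. Origin under its centre on the bench.
- rest_seat (a point): Centre of the slot at the level of the cheek tops, 75 mm up: where the gauge's origin (collar underside) sits. z up.
- fixture: Fixed grey checking plate 190 (x) by 230 (y) by 15 mm, origin under its centre. It has four places at (+-50, +-65) mm from its centre; the datum block, the two caps and a loose clip stand on them, which is where varies. Two small 27 mm high stops stand in the middle of its +-y edges.
- datum: Square steel datum block 32 by 32 mm, 30 mm tall, fixed on the fixture plate. Origin at the centre of its underside.
- datum_top (a point): Centre of the scribed ring (16 mm diameter) on top of the datum block, 45 mm above the bench.
- wide_cap: Round pressed metal cap, 56 mm diameter with a 72 mm rim at the foot, 45 mm tall, fixed on the fixture plate. Origin at the centre of its underside.
- wide_cap_top (a point): Centre of the scribed ring (16 mm diameter) on top of the wide cap, 60 mm above the bench.
- narrow_cap: Round pressed metal cap, 24 mm diameter with a 40 mm rim at the foot, 38 mm tall, fixed on the fixture plate. Origin at the centre of its underside.
- narrow_cap_top (a point): Centre of the scribed ring (16 mm diameter) on top of the narrow cap, 53 mm above the bench.
- clip: Loose bystander: bent metal clip 50 by 26 mm, 22 mm tall, lying on the fixture plate. Origin at the centre of its underside.
- bracket_a: Loose bystander: bent bright bracket 75 by 34 mm, 22 mm tall, on the bench. Origin at the centre of its underside.
- bracket_b: Loose bystander: bent dark bracket 70 by 30 mm, 22 mm tall, on the bench. Origin at the centre of its underside.
- tape: Loose bystander: roll of clear tape, 84 mm diameter, 24 mm tall. Origin at the centre of its underside.
- rule: Loose bystander: steel bar rule 200 by 28 by 4 mm. Origin at the centre of its underside.
- oil: Loose bystander: white jar with black lid, 48 mm diameter, 85 mm tall. Origin at the centre of its underside.

How it is judged:
By the outcome, as a careful person would: the job done as asked, in the order asked, and still so for the second after the job is handed in, with the robot touching nothing.
It also fails if it takes over 64 s, if anything falls off the work surface, if the arm or the gripper's body presses on something with over 40 N, if the wrist force passes 120 N, or if a joint passes its speed limit or range.

### The arm

A 6-joint arm with a two-finger parallel gripper is mounted at the origin on the work surface. World frame = base frame: x ahead of the robot, y to its left, z up, the work surface at z = 0. Lengths are in m, angles in rad, forces in N, time in s.
With the tool pointing down it reaches from about 0.35 to 0.85 m from the base axis. Payload 8.1 kg.
Tool frame: the origin (TCP) lies on the centre line of the jaws, within the pads' length; the fingertips stand robot.tips_ahead ahead of it and the grasp point (between the pads) lies 6 mm ahead of it (robot.tips_ahead is the distance from the TCP to the fingertips, in m); z points along the fingers, y is the line along which they close (so a half turn about z gives the same grasp; the last joint's range is limited). The gripper opens to 93 mm and grips with 3 to 60 N. Pads are 15 mm wide; open, the fingers measure 128 mm over their backs; the gripper's body (75 mm by 188 mm) begins 65 mm behind the grasp point.
Start: joints at [1.178, 0.13, 1.488, -0, 1.523, -0.085], TCP at [0.182, 0.572, 0.244] pointing down, gripper open.
Joint ranges: [-2.96, 2.96], [-0.89, 2.26], [0.02, 2.5], [-1.34, 4.48], [0, 2.73], [-2.66, 2.66]. Speed limits (rad/s): [2.39, 2.39, 2.79, 3.14, 3.14, 3.14].

### API

Orientations are given as a rotation vector (axis times angle).
In Python, from plant import robot gives the robot as it stands.
- The arm moves only by the tool apply_moves, never from a script. Its arguments are lists of equal length, an entry for each row: "delta_pos": the shift along the tool's x, y, z in cm, a list of three; "twist": the turn about the tool's z in rad. A call has 1 to 8 rows; each row shifts and turns the commanded pose from where the row before left it, along the tool's axes as they then stand; what a row does not reach is not made up. A row lasts 1/8 s, in which the tool goes at most 62.5 mm and 10.7 degrees, less where a joint would pass 70% of its speed; a pose out of reach is approached as far as the arm can. A call with a gripper value outside its range is refused whole. "gripper" is the finger opening in cm, from 0 to 9.3, set as the call begins (left out, the last holds). The fingers move at their own pace and stop on an object; "squeeze" is the grip in N (left out, the last holds). Time passes only in rows, so rows that do not move let the fingers close. It gives the time, the measured TCP pose, the force, the opening and the grip force at its end, in the units of the state.
- robot.read_state(): the state, without advancing time (a new reading comes with each control period).
- robot.read_camera(name): name is "scene" or "top" or "wrist"; returns a dict with "frame" (384x512x3 uint8, red, green, blue), "vertical_fov" (degrees; the focal length in pixels is half the picture's height over the tangent of half this angle, whatever the lens; pixels are square), "cx", "cy" (the principal point, pixels), "k1" (the pictures are not rectified: a ray, as slopes to the right and down, at radius r is drawn at 1 + k1 r^2 times it, then the intrinsics apply), "R" (3x3) and "t" (3): a world point X has camera coordinates R X + t. Camera axes: x right, y down, z forward; pixel columns grow to the right and rows downward; lengths in m; the calibration is good to about 2 mm. A picture is of the moment at which its call begins. There is no depth.
- robot.close_job(): hands the job in; it is judged then, once.
The state is a dict: "t": time; "q": joint angles; "dq": joint speeds; "joint_torque": joint torques, N m; "tool_pos": TCP position; "orientation": TCP orientation; "force": force on the tool from outside, world axes, zero at the start; "wrist_torque": the same for the moment, N m; "opening": finger opening in m; "gripper_force": force on a finger pad.
Only numpy, scipy, OpenCV 4.12 (cv2) and the standard library are available. Lean on these libraries where they do the work, as an engineer would, in place of code of your own. Each camera call takes 0.05 s, during which the arm holds its last target. There are 200 camera calls.

## Working session

There is one attempt and no reset: what is moved stays moved. The work goes in short steps, Python scripts to look and compute and a tool call to move; the robot and the scene stay as the last step left them, time stands still between calls to the robot, and variables do not carry over. Pictures are saved under pics/ and viewed, at most 12 in all, crops included, and the job is handed in when it is done.

Besides the shell and the picture viewer there is one more tool, called by a JSON object that holds its "op" and its "data". apply_moves: Moves the arm, as the interface text tells. Its arguments: {"type":"object","properties":{"delta_pos":{"type":"array"},"twist":{"type":"array"},"gripper":{"type":"number"},"squeeze":{"type":"number"}},"required":["delta_pos","twist"]}

```bash
mkdir -p pics; cat > h.py <<'E'
import numpy as np, cv2, pickle
from plant import robot
def snap(name,fn):
    c=robot.read_camera(name); cv2.imwrite('pics/'+fn+'.png',c['frame'][:,:,::-1]); pickle.dump(c,open('pics/'+fn+'.pkl','wb')); return c
def load(fn): return pickle.load(open('pics/'+fn+'.pkl','rb'))
def KD(c):
    f=c['frame'].shape[0]/2/np.tan(np.radians(c['vertical_fov'])/2)
    return np.array([[f,0,c['cx']],[0,f,c['cy']],[0,0,1.]]),np.array([c['k1'],0,0,0.])
def ray(c,uv):
    K,D=KD(c); p=cv2.undistortPoints(np.array([[uv]],float),K,D)[0,0]
    R=np.array(c['R']);t=np.array(c['t']); return -R.T@t, R.T@np.array([p[0],p[1],1.])
def onz(c,uv,z):
    o,d=ray(c,uv); return o+d*(z-o[2])/d[2]
def proj(c,X):
    K,D=KD(c); return cv2.projectPoints(np.array(X,float).reshape(-1,1,3),cv2.Rodrigues(np.array(c['R']))[0],np.array(c['t'],float),K,D)[0][:,0]
E
python3 - <<'E'
from h import *
s=robot.read_state(); print(s, robot.tips_ahead)
ims=[]
for n in ('scene','top','wrist'):
    c=snap(n,n+'0'); print(n,c['vertical_fov'],c['k1'],-np.array(c['R']).T@c['t'])
E
```

```text
{'t': 0.0, 'q': array([ 1.17761374e+00,  1.31149555e-01,  1.48926560e+00, -9.94889159e-06,
        1.52305104e+00, -8.53918306e-02]), 'dq': array([-0.00114509,  0.00076545, -0.00136315, -0.00075324, -0.0001773 ,
       -0.00161083]), 'joint_torque': array([ 3.22565238e-04, -5.59838498e+01, -4.91771185e+01,  7.68635818e-02,
        3.55699821e-02, -1.70214980e-04]), 'tool_pos': array([0.18154293, 0.57131166, 0.24260189]), 'orientation': array([-4.81502877e-01, -3.10403318e+00,  2.86240155e-03]), 'force': array([0.25104121, 0.35333572, 0.22738918]), 'wrist_torque': array([ 0.04095205,  0.00536605, -0.04683772]), 'gripper_force': 0.0, 'opening': 0.09318721596181856} 0.025
scene 43.59487983373353 -0.0191724734178394 [1.51696525 0.04946121 0.96648496]
top 44.70926528776243 0.048657094768387366 [ 0.3622069  -0.00636028  1.26038022]
wrist 69.65406321301847 -0.04563519833520752 [0.10147654 0.59661651 0.38320206]
```

View pics/top0.png

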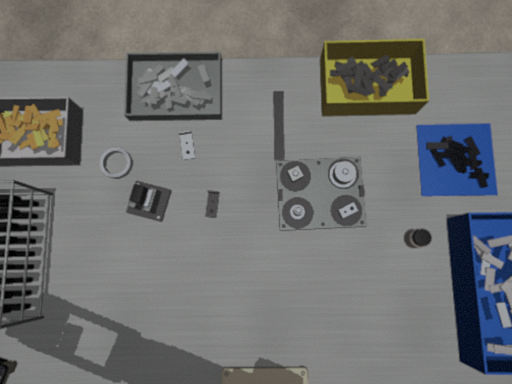

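View pics/scene0.png

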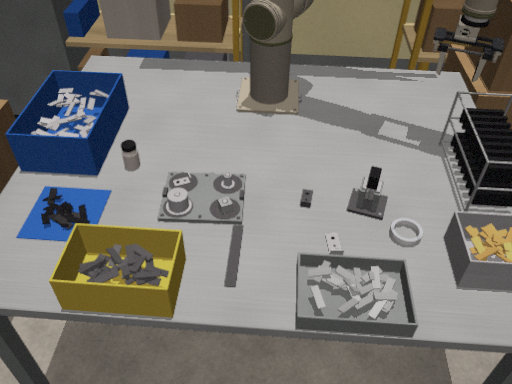

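The top view shows the rest and gauge at about (148,200). On the fixture are the datum at (295,173), wide cap at (344,173), narrow cap at (298,212) and clip at (347,210). Next I'll enlarge both areas.

```bash
python3 - <<'E'
from h import *
t=load('top0')['frame'];s=load('scene0')['frame']
r=lambda im,x,y,w,h:cv2.resize(im[y:y+h,x:x+w],(400,300),interpolation=cv2.INTER_CUBIC)
a=np.vstack([np.hstack([r(t,115,176,66,50),r(t,268,148,106,80)]),np.hstack([r(s,335,160,66,50),r(s,152,158,106,80)])])
cv2.imwrite('pics/crop0.png',a[:,:,::-1])
c=load('top0')
for n,uv,z in [('rest',(148,201),.0),('gauge',(148,200),.12),('datum',(295,173),.045),('wide',(343.5,173),.06),('nar',(297.5,211.5),.053),('plate',(321,193),.015)]: print(n,onz(c,uv,z))
E
```

```text
rest [0.53647563 0.31038548 0.        ]
gauge [0.52236762 0.28030345 0.12      ]
datum [ 0.59904311 -0.08859557  0.045     ]
wide [ 0.59409681 -0.21390568  0.06      ]
nar [ 0.49572228 -0.09176077  0.053     ]
plate [ 0.54896666 -0.15896463  0.015     ]
```

View pics/crop0.png

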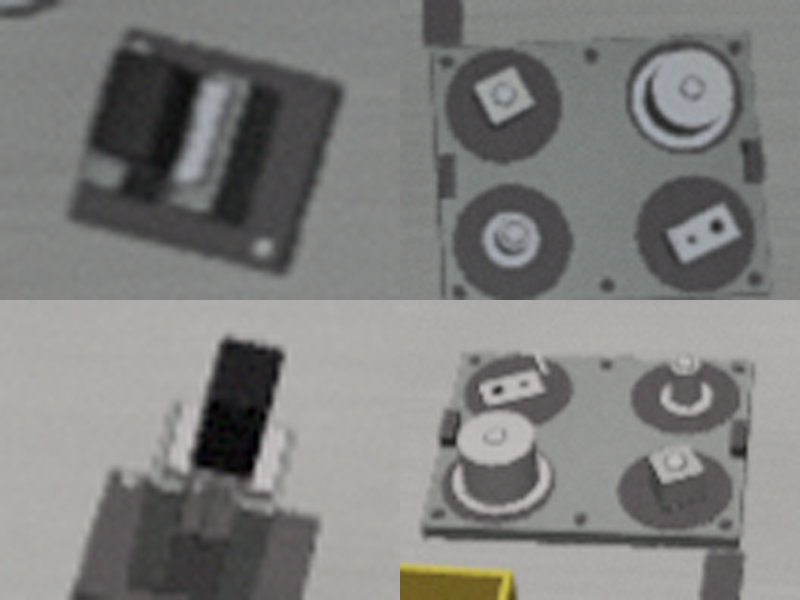

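```bash
python3 - <<'E'
from h import *
c=load('top0')
P=np.array([onz(c,(115+x/6.06,176+y/6.0),.012) for x,y in [(128,35),(345,88),(285,272),(70,216)]])[:,:2]
print(P,P.mean(0)); 
e=lambda a,b:(np.degrees(np.arctan2(*(P[a]-P[b])[::-1])),np.linalg.norm(P[a]-P[b]))
print('x',e(0,3),e(1,2),'y',e(0,1),e(3,2))
for n,x,y,z in [('datum',505,95,.045),('wide',692,88,.06),('nar',513,234,.053)]:
    print(n,onz(c,(268+(x-400)/3.774,148+y/3.75),z))
s=load('scene0')
for n,x,y,z in [('datum',675,461,.045),('wide',496,436,.06),('nar',685,363,.053)]:
    print('s',n,onz(s,(152+(x-400)/3.774,158+(y-300)/3.75),z))
# gauge top centre in scene z=.129
print('gauge',onz(c,(115+143/6.06,176+100/6),.129),onz(s,(335+253/6.06,160+(357-300)/6),.129))
E
```

```text
[[0.58781787 0.34109777]
 [0.56199495 0.24353867]
 [0.47938123 0.2682363 ]
 [0.50599602 0.3638277 ]] [0.53379752 0.30417511]
x (np.float64(-15.525171609122378), np.float64(0.08492034143477767)) (np.float64(-16.644204369170822), np.float64(0.08622644644034999)) y (np.float64(75.17437316716938), np.float64(0.10091879006835823)) (np.float64(74.44160558269198), np.float64(0.09922731999597524))
datum [ 0.59810908 -0.09074514  0.045     ]
wide [ 0.59809536 -0.21894942  0.06      ]
nar [ 0.49856742 -0.09298575  0.053     ]
s datum [ 0.60254691 -0.08528111  0.045     ]
s wide [ 0.60310914 -0.21391447  0.06      ]
s nar [ 0.50516875 -0.08889198  0.053     ]
gauge [0.53960314 0.30156597 0.129     ] [0.53387515 0.31495543 0.129     ]
```

{"op": "apply_moves", "data": {"delta_pos": [[-4,-1.8,0],[-5.2,-1.9,0],[-5.4,-1.9,0],[-5.4,-1.9,0],[-5.4,-1.9,0],[-5.4,-1.9,0],[-5.2,-1.8,0],[-4,-1.6,0]], "twist": [0,0,0,0,0,0,0,-0.04]}}

```text
t: 1.15
tool_pos: [0.5199, 0.3088, 0.2432]
orientation: [-0.42, -3.113, 0.001]
force: [-0.6, 0.1, 0.1]
opening: 0.0928
gripper_force: 0.0
```

```bash
python3 - <<'E'
from h import *
c=snap('wrist','w1'); s=robot.read_state(); print(s['t'],s['tool_pos'],s['orientation'],s['q'])
cv2.imwrite('pics/w1b.png',cv2.resize(c['frame'],(800,600),interpolation=cv2.INTER_CUBIC)[:,:,::-1])
print(c['R'],-np.array(c['R']).T@c['t'])
for p in [(.534,.304,.129),(.534,.304,.075)]: print(proj(c,p)*1.5625)
E
```

```text
1.2 [0.52304171 0.3053193  0.24303763] [ 0.41983123  3.11165755 -0.00348362] [ 0.44537613  0.14576438  1.47250537 -0.00281199  1.52308337 -0.85706206]
[[ 0.26534166  0.96415368  0.00121871]
 [ 0.91919626 -0.25335016  0.30148288]
 [ 0.29098459 -0.07887574 -0.95347081]] [0.43880269 0.33063566 0.38374418]
[[394.59552268 328.67815656]]
[[394.69148875 302.6452906 ]]
```

View pics/w1b.png

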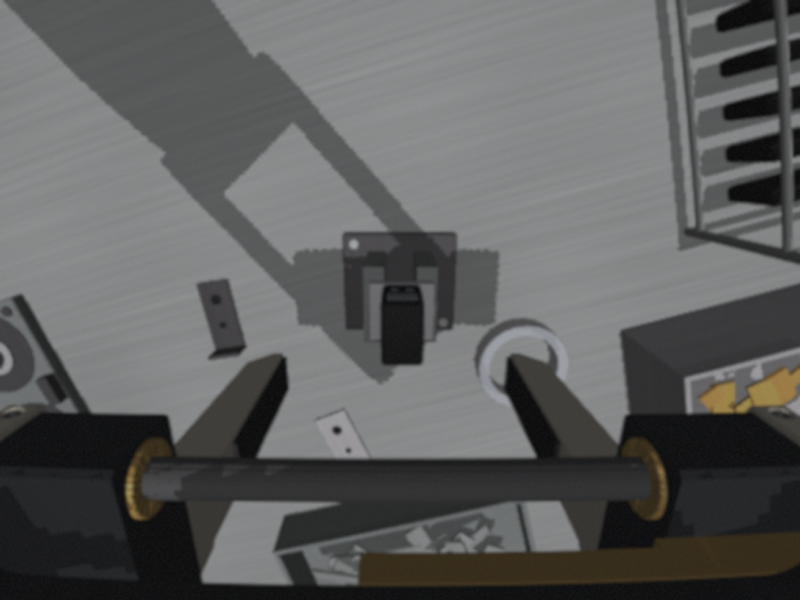

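The gauge sits at about (402,333), with the grip's top face spanning roughly x 383–422 and y 303–363. The rest base's near edge runs from (344,234) to (456,234), so the tool yaw is nearly aligned.

```bash
python3 - <<'E'
from h import *
c=load('w1'); k=1.5625
g=lambda x,y,z:onz(c,(x/k,y/k),z)[:2]
im=c['frame'].astype(int).sum(2)
# sub-pixel horizontal edges of grip top and base near edge
row=int(345/k); d=np.diff(cv2.GaussianBlur(c['frame'][:,:,1].astype(float),(0,0),1),axis=1)
for y in (320,345,355):
    r=d[int(y/k)]; xs=slice(int(360/k),int(440/k)); print(y,[(round((i+.5)*k),round(v)) for i,v in zip(range(512)[xs],r[xs]) if abs(v)>6])
e1,e2=g(344,233.5,.012),g(456,233.5,.012); v=e1-e2; print('base edge',e1,e2,np.degrees(np.arctan2(v[1],v[0])),np.linalg.norm(v))
x_=np.array([v[1],-v[0]])/np.linalg.norm(v); x_=x_*np.sign(x_[0]); print('rest centre',(e1+e2)/2+x_*.045)
T=np.array([g(383,303,.129),g(422,303,.129),g(422,363,.129),g(383,363,.129)]); print(T,T.mean(0))
print('tool y',cv2.Rodrigues(robot.read_state()['orientation'])[0])
C=[g(368,283,.083),g(437,283,.083)];print('collar',C,np.mean(C,0)+x_*.022, np.linalg.norm(C[0]-C[1]))
E
```

```text
320 [(362, 8), (363, 9), (365, 7), (368, 7), (370, 8), (377, -10), (379, -18), (380, -21), (382, -16), (384, -6), (421, 15), (423, 22), (424, 20), (426, 11), (432, -10), (434, -12), (435, -9)]
345 [(377, -8), (379, -15), (380, -18), (382, -14), (420, 8), (421, 19), (423, 25), (424, 24), (426, 16), (427, 7)]
355 [(379, -13), (380, -20), (382, -17), (384, -8), (418, 7), (420, 17), (421, 27), (423, 28), (424, 19), (426, 9)]
base edge [0.48142078 0.27306422] [0.5070736 0.3662616] -105.38971017089033 0.09666343156767349
rest centre [0.53763363 0.30772067]
[[0.51564502 0.30160371]
 [0.52207619 0.32493591]
 [0.56176614 0.31480934]
 [0.5550217  0.29038027]] [0.53862726 0.30793231]
tool y [[-0.96424156  0.2650211   0.00142635]
 [ 0.26501724  0.96424061 -0.00243152]
 [-0.00201975 -0.00196657 -0.99999603]]
collar [array([0.51205551, 0.29007309]), array([0.52529127, 0.33811667])] [0.53988454 0.30825645] 0.049833427272724634
```

{"op": "apply_moves", "data": {"delta_pos": [[-1.0,0.4,3],[-0.4,0.2,4],[0,0,0],[0,0,0]], "twist": [0,0,0,0], "gripper": 7}}

```text
t: 1.7
tool_pos: [0.5336, 0.313, 0.1748]
orientation: [0.419, 3.113, 0.001]
force: [0.2, 0.1, 0.9]
opening: 0.07
gripper_force: 0.0
```

```bash
cat >> h.py <<'E'
def want(x,y,z,dirang=None):
    s=robot.read_state(); R=cv2.Rodrigues(np.array(s['orientation']))[0]
    d=np.array([x,y,z])-s['tool_pos']; print('t',s['t'],'pos',s['tool_pos'].round(4),'yaw y',np.degrees(np.arctan2(R[1,1],R[0,1])).round(2),'tilt',R[:2,2].round(4),'delta cm',(R.T@d*100).round(2),'F',s['force'].round(2),'grip',s['gripper_force'],s['opening'])
E
python3 - <<'E'
from h import *
want(.538,.308,.114)
E
```

```text
t 1.7 pos [0.5336 0.313  0.1748] yaw y 74.67 tilt [0.0006 0.0003] delta cm [-0.55 -0.36  6.09] F [0.19 0.14 0.94] grip 0.0 0.0699667645259891
```

{"op": "apply_moves", "data": {"delta_pos": [[-0.55,-0.35,2],[0,0,4],[0,0,0],[0,0,0]], "twist": [0,0,0,0]}}

```text
t: 2.2
tool_pos: [0.5384, 0.3079, 0.1148]
orientation: [0.419, 3.113, 0.001]
force: [0.1, 0.3, 0.6]
opening: 0.0701
gripper_force: 0.0
```

```bash
python3 - <<'E'
from h import *
want(.538,.308,.114)
a=snap('wrist','w2'); b=snap('scene','s2')
cv2.imwrite('pics/c2.png',np.hstack([cv2.resize(a['frame'][150:300,170:370],(400,300),interpolation=2),cv2.resize(b['frame'][120:220,320:453],(400,300),interpolation=2)])[:,:,::-1])
E
```

```text
t 2.2 pos [0.5384 0.3079 0.1148] yaw y 74.66 tilt [0.001  0.0004] delta cm [ 0.04 -0.01  0.08] F [0.12 0.32 0.62] grip 0.0 0.07012070407806864
```

View pics/c2.png

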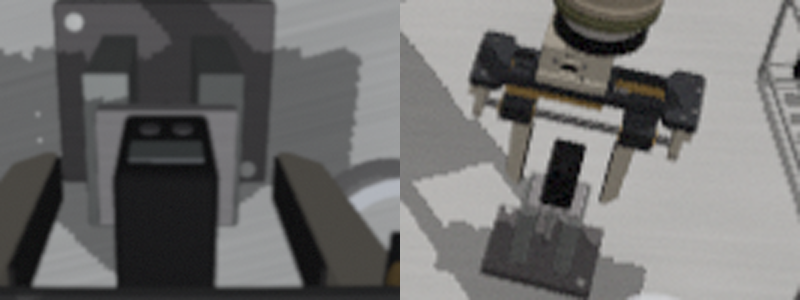

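The grip block is centred between the fingers: in the wrist crop the block spans x 115–215 and the pads stand at about 60 and 280. Closing now.

{"op": "apply_moves", "data": {"delta_pos": [[0,0,0],[0,0,0],[0,0,0],[0,0,0],[0,0,0],[0,0,0]], "twist": [0,0,0,0,0,0], "gripper": 1, "squeeze": 25}}

```text
t: 3.05
tool_pos: [0.5378, 0.3078, 0.1136]
orientation: [-0.419, -3.113, 0.0]
force: [-0.9, -0.9, 0.5]
opening: 0.0279
gripper_force: 25.0
```

```bash
python3 - <<'E'
from h import *
want(.538,.308,.114)
c=snap('wrist','w3')
C=[onz(c,(170+x/2,150+107/2),.083) for x in (96,237)]; print(C,(C[0]+C[1])/2, np.linalg.norm(C[0]-C[1]))
cc=load('w2');C=[onz(cc,(170+x/2,150+107/2),.083) for x in (96,237)]; m=(C[0]+C[1])/2; R=cv2.Rodrigues(robot.read_state()['orientation'])[0]; print(m, 'centre',m-R[:,0]*.022, np.linalg.norm(C[0]-C[1]))
E
```

```text
t 3.05 pos [0.5378 0.3078 0.1136] yaw y 74.66 tilt [-0.0001 -0.0001] delta cm [-0.01  0.03 -0.04] F [-0.85 -0.89  0.55] grip 24.99779999256134 0.02785434802367373
[array([0.51001045, 0.29108671, 0.083     ]), array([0.52234524, 0.33587431, 0.083     ])] [0.51617785 0.31348051 0.083     ] 0.04645509432332249
[0.51721001 0.31356202 0.083     ] centre [0.53842591 0.30774091 0.08299777] 0.04678800014894129
```

{"op": "apply_moves", "data": {"delta_pos": [[0,0,-0.5],[0,0,-1.5],[0,0,-2.5],[0,0,-2.5],[0,0,-2],[0,0,-1],[-0.8,-1.7,0],[-1.5,-3.2,0]], "twist": [0,0,0,0,0,0,0,0]}}

```text
t: 4.1
tool_pos: [0.5465, 0.2537, 0.2124]
orientation: [-0.416, -3.112, 0.001]
force: [0.3, -0.5, -2.1]
opening: 0.028
gripper_force: 25.0
```

{"op": "apply_moves", "data": {"delta_pos": [[-2.4,-5,0],[-2.5,-5.3,0],[-2.5,-5.3,0],[-2.5,-5.3,0],[-2.5,-5.3,0],[-2.5,-5.3,0],[-1.8,-3.5,0],[-1,-2.1,0]], "twist": [0,0,0,0,0,0,0,0]}}

```text
t: 5.1
tool_pos: [0.6185, -0.153, 0.2121]
orientation: [-0.423, -3.111, -0.0]
force: [-0.3, 0.3, -1.6]
opening: 0.0279
gripper_force: 25.0
```

{"op": "apply_moves", "data": {"delta_pos": [[0,0,0],[0,0,0],[0,0,0]], "twist": [0,0,0]}}

```text
t: 5.48
tool_pos: [0.6196, -0.1487, 0.2136]
orientation: [-0.417, -3.114, -0.0]
force: [0.6, 0.2, -2.3]
opening: 0.0277
gripper_force: 25.0
```

```bash
python3 - <<'E'
from h import *
want(.6,-.088,.18)
c=snap('wrist','w4')
cv2.imwrite('pics/w4b.png',cv2.resize(c['frame'],(800,600),interpolation=cv2.INTER_CUBIC)[:,:,::-1])
for n,p in dict(d=(.600,-.088,.045),w=(.6006,-.2164,.06),n=(.5019,-.0909,.053)).items(): print(n,proj(c,p)*1.5625)
E
```

```text
t 5.475 pos [ 0.6196 -0.1487  0.2136] yaw y 74.75 tilt [-0.0001  0.0003] delta cm [3.49 5.34 3.36] F [ 0.58  0.19 -2.35] grip 24.99773472547531 0.02770899298067456
d [[469.88200901 236.61966383]]
w [[296.72230422 288.39060622]]
n [[434.30013606  93.11537616]]
```

View pics/w4b.png

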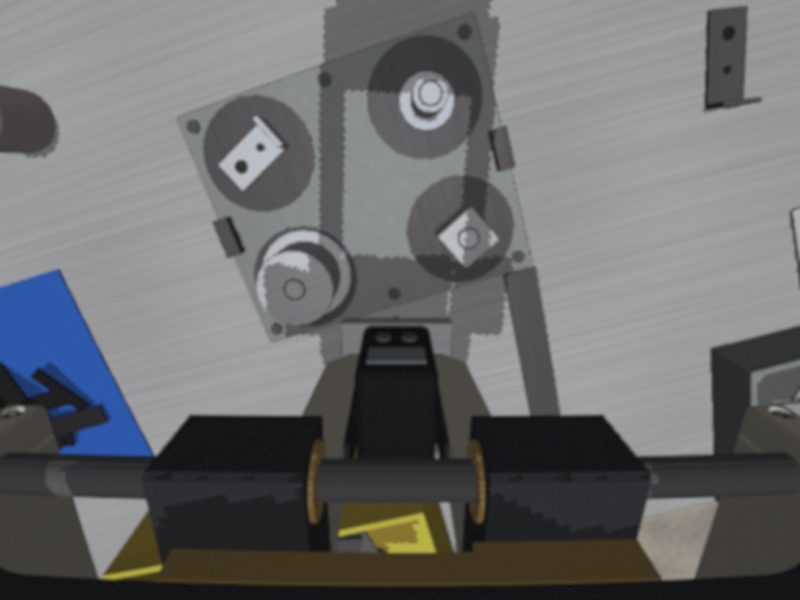

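Rings are visible at datum (469,238), wide cap (293,289) and narrow cap (430,93), within a few pixels of my predictions.

```bash
cat > pts.py <<'E'
from h import *
c=load('w4');k=1.5625
P={n:onz(c,((u+.3)/k,v/k),z) for n,u,v,z in [('d',468.5,238,.045),('w',293.5,289,.06),('n',430,93,.053)]}
E
python3 - <<'E'
from pts import *
print(P, [np.linalg.norm(P[a]-P[b]) for a,b in ('dw','dn','wn')])
s=robot.read_state();R=cv2.Rodrigues(s['orientation'])[0]
C=[onz(c,(x/k,320/k),s['tool_pos'][2]-.0306) for x in (342,453)]; m=(C[0]+C[1])/2-R[:,0]*.022; print('gauge off in tool', R.T@(m-s['tool_pos']), np.linalg.norm(C[0]-C[1]))
want(P['d'][0],P['d'][1],.045+.0936+.02)
E
```

```text
{'d': array([ 0.60077128, -0.08896956,  0.045     ]), 'w': array([ 0.60047428, -0.21855973,  0.06      ]), 'n': array([ 0.50116632, -0.09336435,  0.053     ])} [np.float64(0.13045573593545629), np.float64(0.10002231322085174), np.float64(0.15995297347109358)]
gauge off in tool [-0.00036795  0.00060559  0.0306011 ] 0.04685589466750977
t 5.525 pos [ 0.6197 -0.1488  0.2137] yaw y 74.76 tilt [0.     0.0002] delta cm [3.39 5.28 5.51] F [ 0.47  0.18 -2.09] grip 24.997698962688446 0.027739454375791724
```

{"op": "apply_moves", "data": {"delta_pos": [[1,1.6,0.5],[1.4,2.1,2],[1,1.6,2],[0,0,1],[0,0,0],[0,0,0]], "twist": [0,0,0,0,0,0]}}

```text
t: 6.28
tool_pos: [0.6015, -0.0907, 0.1597]
orientation: [0.42, 3.112, -0.001]
force: [0.5, -0.6, -1.5]
opening: 0.028
gripper_force: 25.0
```

```bash
python3 - <<'E'
from pts import *
want(.6003,-.0892,.045+.0936)
c=snap('wrist','w5'); s=snap('scene','s5')
cv2.imwrite('pics/c5.png',np.hstack([cv2.resize(c['frame'][100:280,150:350],(400,360),interpolation=2),cv2.resize(s['frame'][150:240,160:260],(400,360),interpolation=2)])[:,:,::-1])
print((proj(c,P['d'])-[150,100])*2, (proj(s,[P['d'],P['d']+[0,0,.02]])-[160,150])*4)
E
```

```text
t 6.275 pos [ 0.6015 -0.0907  0.1597] yaw y 74.63 tilt [ 0.0015 -0.0005] delta cm [0.16 0.11 2.11] F [ 0.55 -0.58 -1.51] grip 24.99748170375824 0.02799040205997711
[[209.64306162 189.17658854]] [[254.37586522 201.56277355]
 [253.44388925 180.48187285]]
```

View pics/c5.png

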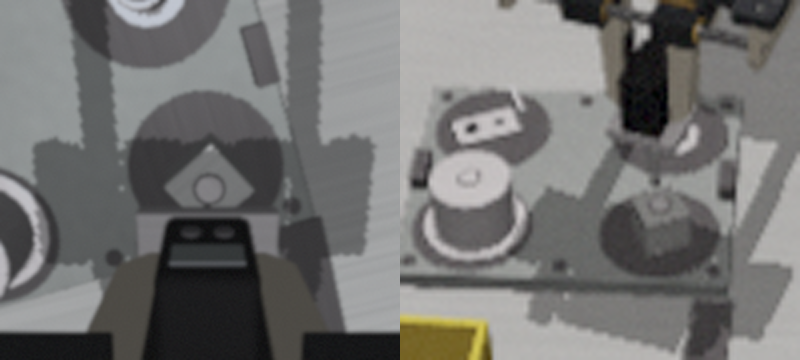

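The ring sits at (209,189) in the wrist crop, exactly as predicted. In the scene crop the tip at (655,182) is straight above the ring at (657,202).

{"op": "apply_moves", "data": {"delta_pos": [[0.15,0.1,0.8],[0,0,0.8],[0,0,0.3],[0,0,0.3],[0,0,0.2],[0,0,0],[0,0,0]], "twist": [0,0,0,0,0,0,0]}}

```text
t: 7.25
tool_pos: [0.5998, -0.0887, 0.135]
orientation: [0.419, 3.113, -0.0]
force: [-2.3, 0.6, 0.9]
opening: 0.0279
gripper_force: 25.0
```

```bash
python3 - <<'E'
from pts import *
want(.6003,-.0892,.045+.0936-.0045)
E
```

```text
t 7.25 pos [ 0.5998 -0.0887  0.135 ] yaw y 74.65 tilt [ 0.0004 -0.0001] delta cm [-0.06 -0.03  0.09] F [-2.33  0.59  0.95] grip 24.997973442077637 0.027863743890304247
```

{"op": "apply_moves", "data": {"delta_pos": [[0,0,0.1],[0,0,0],[0,0,0],[0,0,0],[0,0,0],[0,0,0]], "twist": [0,0,0,0,0,0]}}

```text
t: 8.0
tool_pos: [0.5998, -0.0887, 0.1337]
orientation: [0.419, 3.113, 0.0]
force: [0.5, -0.0, 0.9]
opening: 0.0279
gripper_force: 25.0
```

{"op": "apply_moves", "data": {"delta_pos": [[0,0,-0.5],[0,0,-1.5],[0,0,-2],[0,0,-1],[0,0,0],[0,0,0]], "twist": [0,0,0,0,0,0]}}

```text
t: 8.75
tool_pos: [0.5994, -0.0886, 0.1832]
orientation: [-0.419, -3.113, -0.0]
force: [0.2, 0.6, -2.0]
opening: 0.0279
gripper_force: 25.0
```

```bash
python3 - <<'E'
from pts import *
want(.6003,-.2185,.06+.0936+.02)
E
```

```text
t 8.75 pos [ 0.5994 -0.0886  0.1832] yaw y 74.66 tilt [-0.0007  0.0001] delta cm [ -3.52 -12.5    0.95] F [ 0.15  0.57 -1.98] grip 24.99757558107376 0.02786154981783189
```

{"op": "apply_moves", "data": {"delta_pos": [[-0.4,-1.5,0],[-0.8,-2.8,0],[-1,-3.5,0],[-0.8,-2.9,0],[-0.5,-1.8,0],[0,0,0.5],[0,0,0.4],[0,0,0]], "twist": [0,0,0,0,0,0,0,0]}}

```text
t: 9.75
tool_pos: [0.6001, -0.2172, 0.1738]
orientation: [-0.417, -3.112, -0.001]
force: [-1.3, 0.8, -2.2]
opening: 0.0281
gripper_force: 25.0
```

```bash
python3 - <<'E'
from pts import *
want(.6003,-.2187,.06+.0936-.005)
c=snap('wrist','w6'); s=snap('scene','s6')
cv2.imwrite('pics/c6.png',np.hstack([cv2.resize(c['frame'][100:280,150:350],(400,360),interpolation=2),cv2.resize(s['frame'][150:240,130:230],(400,360),interpolation=2)])[:,:,::-1])
print((proj(c,P['w'])-[150,100])*2, (proj(s,[P['w'],P['w']+[0,0,.02]])-[130,150])*4)
E
```

```text
t 9.75 pos [ 0.6001 -0.2172  0.1738] yaw y 74.73 tilt [-0.0013  0.0008] delta cm [-0.06 -0.14  2.52] F [-1.28  0.81 -2.18] grip 24.997620284557343 0.028079148711587343
[[204.05278912 194.18357255]] [[183.70467254 173.95605324]
 [180.71906351 152.52722397]]
```

View pics/c6.png

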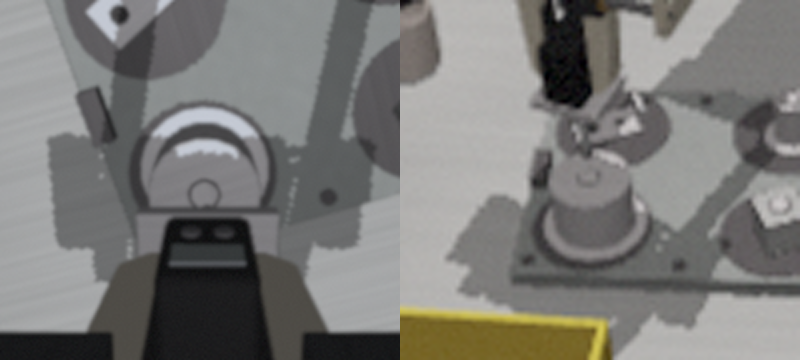

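The ring is at (204,194) as predicted, with the tip above it in the scene view.

{"op": "apply_moves", "data": {"delta_pos": [[-0.05,-0.1,0.8],[0,0,0.8],[0,0,0.3],[0,0,0.3],[0,0,0.3],[0,0,0],[0,0,0],[0,0,0]], "twist": [0,0,0,0,0,0,0,0]}}

```text
t: 10.85
tool_pos: [0.6007, -0.2196, 0.15]
orientation: [0.419, 3.113, -0.0]
force: [-1.7, 1.4, 1.6]
opening: 0.0277
gripper_force: 25.0
```

{"op": "apply_moves", "data": {"delta_pos": [[0,0,0],[0,0,0],[0,0,0]], "twist": [0,0,0]}}

```text
t: 11.22
tool_pos: [0.6007, -0.2196, 0.1497]
orientation: [0.419, 3.113, -0.0]
force: [-1.6, 1.1, 1.7]
opening: 0.0281
gripper_force: 25.0
```

```bash
python3 - <<'E'
from pts import *
want(.6003,-.2187,.06+.0936-.005)
E
```

```text
t 11.225 pos [ 0.6007 -0.2196  0.1497] yaw y 74.66 tilt [ 0.0002 -0.0001] delta cm [0.06 0.08 0.11] F [-1.58  1.05  1.73] grip 24.998028874397278 0.028112173006444967
```

{"op": "apply_moves", "data": {"delta_pos": [[0,0,-0.5],[0,0,-1.5],[0,0,-2],[1.5,1.1,0],[3,2.2,0],[3.5,2.6,0],[3,2.2,0],[2,1.5,0]], "twist": [0,0,0,0,0,0,0,0]}}

```text
t: 12.22
tool_pos: [0.5002, -0.0916, 0.1914]
orientation: [0.418, 3.112, -0.0]
force: [0.2, -0.2, -2.0]
opening: 0.0278
gripper_force: 25.0
```

{"op": "apply_moves", "data": {"delta_pos": [[0,0,1],[0,0,1.2],[0,0,0],[0,0,0]], "twist": [0,0,0,0]}}

```text
t: 12.72
tool_pos: [0.5008, -0.0931, 0.1675]
orientation: [-0.42, -3.113, -0.0]
force: [0.5, 0.1, -2.3]
opening: 0.0272
gripper_force: 25.0
```

```bash
python3 - <<'E'
from pts import *
want(.5010,-.0928,.053+.0936-.005)
c=snap('wrist','w7'); s=snap('scene','s7')
cv2.imwrite('pics/c7.png',np.hstack([cv2.resize(c['frame'][100:280,150:350],(400,360),interpolation=2),cv2.resize(s['frame'][130:220,170:270],(400,360),interpolation=2)])[:,:,::-1])
print((proj(c,P['n'])-[150,100])*2, (proj(s,[P['n'],P['n']+[0,0,.02]])-[170,130])*4)
E
```

```text
t 12.725 pos [ 0.5008 -0.0931  0.1675] yaw y 74.61 tilt [-0.0005  0.0001] delta cm [-0.01  0.04  2.59] F [ 0.48  0.11 -2.26] grip 24.99761313199997 0.027240928029338994
[[206.44749984 192.95086422]] [[224.46984238 175.10851449]
 [223.68886162 153.97114985]]
```

View pics/c7.png

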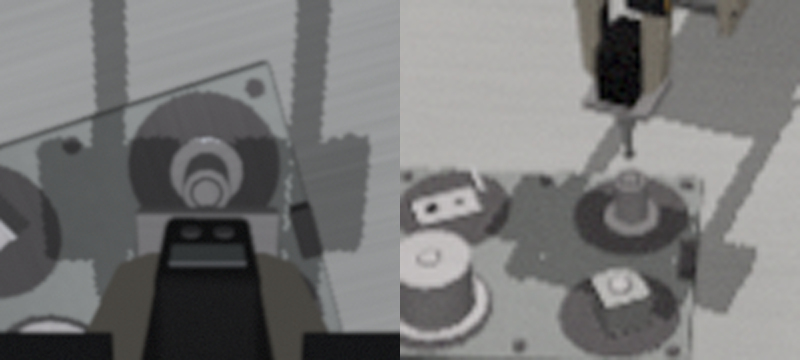

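The ring is at (206,193) as predicted, with the tip at (629,156) above the cap top at (629,178).

{"op": "apply_moves", "data": {"delta_pos": [[0,0,0.8],[0,0,0.8],[0,0,0.4],[0,0,0.3],[0,0,0.3],[0,0,0],[0,0,0],[0,0,0]], "twist": [0,0,0,0,0,0,0,0]}}

```text
t: 13.82
tool_pos: [0.5007, -0.0926, 0.1419]
orientation: [0.419, 3.113, -0.0]
force: [-1.4, 0.7, 1.1]
opening: 0.0283
gripper_force: 25.0
```

{"op": "apply_moves", "data": {"delta_pos": [[0,0,0],[0,0,0],[0,0,0]], "twist": [0,0,0]}}

```text
t: 14.2
tool_pos: [0.5007, -0.0926, 0.1417]
orientation: [0.419, 3.113, -0.0]
force: [-1.1, -0.1, 1.0]
opening: 0.0279
gripper_force: 25.0
```

```bash
python3 - <<'E'
from pts import *
want(.5010,-.0928,.053+.0936-.005)
E
```

```text
t 14.2 pos [ 0.5007 -0.0926  0.1417] yaw y 74.66 tilt [ 0.0002 -0.0001] delta cm [-0.04 -0.01  0.01] F [-1.14 -0.09  0.98] grip 24.998157620429993 0.027867364299851143
```

{"op": "apply_moves", "data": {"delta_pos": [[0,0,-0.5],[0,0,-1.5],[0,0,-2.5],[0,0,-2],[0,0,-0.5],[0.3,1.7,0],[0.6,3.3,0],[0.9,5,0]], "twist": [0,0,0,0,0,0,0,0]}}

```text
t: 15.2
tool_pos: [0.5091, 0.0098, 0.2104]
orientation: [-0.422, -3.111, 0.0]
force: [-0.2, 0.3, -3.3]
opening: 0.0278
gripper_force: 25.0
```

{"op": "apply_moves", "data": {"delta_pos": [[1,5.4,0],[1,5.5,0],[1,5.5,0],[0.9,5,0],[0.7,4,0],[0.5,2.9,0],[0.2,1.3,0],[0,0,0]], "twist": [0,0,0,0,0,0,0,0]}}

```text
t: 16.2
tool_pos: [0.5362, 0.3086, 0.2106]
orientation: [-0.417, -3.112, 0.002]
force: [-0.6, -0.7, -2.3]
opening: 0.028
gripper_force: 25.0
```

{"op": "apply_moves", "data": {"delta_pos": [[0,0,0],[0,0,0],[0,0,0]], "twist": [0,0,0]}}

```text
t: 16.58
tool_pos: [0.5372, 0.3073, 0.2118]
orientation: [0.421, 3.113, 0.0]
force: [-0.4, 0.1, -2.3]
opening: 0.0282
gripper_force: 25.0
```

```bash
python3 - <<'E'
from pts import *
want(.5378,.3078,.1136)
c=snap('wrist','w8'); print(proj(c,[.5378,.3078,.075])*1.5625)
cv2.imwrite('pics/w8b.png',cv2.resize(c['frame'][60:300,90:410],(800,600),interpolation=2)[:,:,::-1])
E
```

```text
t 16.575 pos [0.5372 0.3073 0.2118] yaw y 74.59 tilt [0.0003 0.    ] delta cm [-0.05  0.07  9.82] F [-0.41  0.06 -2.27] grip 24.99749332666397 0.02816574310876341
[[396.76507181 296.40863091]]
```

View pics/w8b.png

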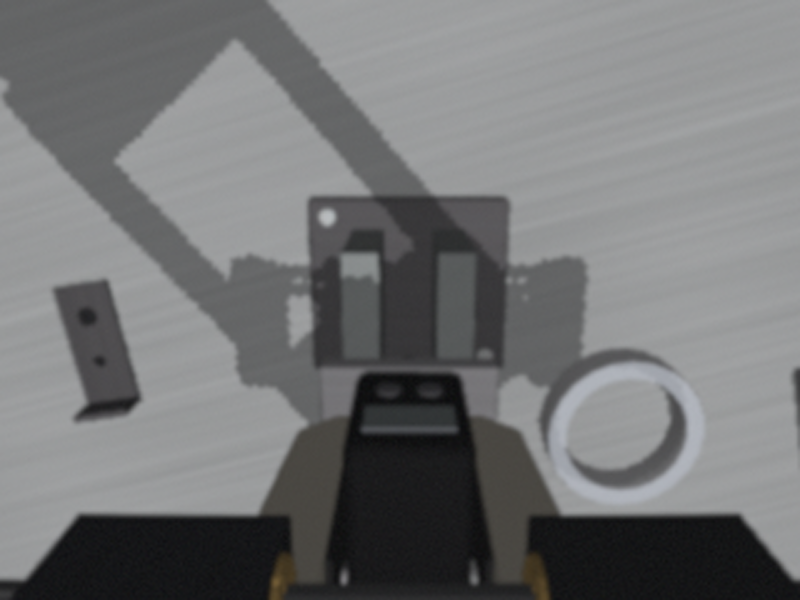

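The empty slot shows clearly between the cheek tops (x 342–379 and 438–476, rows 253–358). The collar's near edge runs x 320–498 at row 366.

```bash
python3 - <<'E'
from pts import *
c=load('w8'); g=lambda x,y,z:onz(c,(90+x/2.5,60+y/2.5),z)
s=robot.read_state();R=cv2.Rodrigues(s['orientation'])[0];p=s['tool_pos']
Q=np.array([g(x,y,.075) for x in (341,477) for y in (252,359)]); print(Q,[np.linalg.norm(Q[0]-Q[i]) for i in(1,2)])
seat=Q.mean(0); C=[g(x,366,p[2]-.0306) for x in (319,499)]; print(np.linalg.norm(C[0]-C[1])); ax=(C[0]+C[1])/2-R[:,0]*.022
print('seat',seat,'axis',ax,'delta tool', R.T@(seat-ax)*100)
E
```

```text
[[0.50068242 0.28895814 0.075     ]
 [0.54491973 0.27535107 0.075     ]
 [0.51543327 0.34233125 0.075     ]
 [0.56041412 0.33134673 0.075     ]] [np.float64(0.04628274263003124), np.float64(0.05537396719557927)]
0.04761380916994193
seat [0.53036239 0.3094968  0.075     ] axis [0.53874466 0.30687685 0.18123668] delta tool [ 0.88061869  0.02853772 10.62343073]
```

{"op": "apply_moves", "data": {"delta_pos": [[0,0.05,1],[0,0,2],[0,0,2.5],[0,0,2],[0,0,1.2],[0,0,0.6],[0,0,0],[0,0,0]], "twist": [0,0,0,0,0,0,0,0]}}

```text
t: 17.62
tool_pos: [0.5377, 0.3089, 0.1197]
orientation: [0.419, 3.112, 0.001]
force: [0.0, -0.1, -2.6]
opening: 0.028
gripper_force: 25.0
```

```bash
python3 - <<'E'
from pts import *
want(.5377,.3078,.1136)
E
```

```text
t 17.625 pos [0.5377 0.3089 0.1197] yaw y 74.66 tilt [0.0016 0.0007] delta cm [-0.03 -0.1   0.61] F [ 0.03 -0.11 -2.55] grip 24.997638165950775 0.02797370563504304
```

{"op": "apply_moves", "data": {"delta_pos": [[0,-0.05,0.2],[0,0,0.2],[0,0,0.1],[0,0,0],[0,0,0]], "twist": [0,0,0,0,0]}}

```text
t: 18.25
tool_pos: [0.5369, 0.308, 0.1136]
orientation: [-0.419, -3.113, 0.0]
force: [-0.8, -0.7, -2.5]
opening: 0.0281
gripper_force: 25.0
```

{"op": "apply_moves", "data": {"delta_pos": [[0,0,0.05],[0,0,0],[0,0,0]], "twist": [0,0,0]}}

```text
t: 18.62
tool_pos: [0.537, 0.3081, 0.1136]
orientation: [0.419, 3.113, 0.0]
force: [-2.9, -2.7, 4.8]
opening: 0.0279
gripper_force: 25.0
```

{"op": "apply_moves", "data": {"delta_pos": [[0,0,0],[0,0,0]], "twist": [0,0], "squeeze": 3}}

```text
t: 18.88
tool_pos: [0.5371, 0.308, 0.1134]
orientation: [0.419, 3.113, 0.0]
force: [-2.2, -1.4, 5.0]
opening: 0.0282
gripper_force: 3.0
```

{"op": "apply_moves", "data": {"delta_pos": [[0,0,0],[0,0,0],[0,0,0],[0,0,0],[0,0,0],[0,0,0]], "twist": [0,0,0,0,0,0], "gripper": 6.5}}

```text
t: 19.62
tool_pos: [0.537, 0.3081, 0.1132]
orientation: [0.419, 3.113, 0.0]
force: [1.1, -0.4, -0.1]
opening: 0.0648
gripper_force: 0.0
```

{"op": "apply_moves", "data": {"delta_pos": [[0,0,-0.5],[0,0,-2],[0,0,-3],[0,0,-4],[0,0,-3],[0,0,-1],[0,0,0],[0,0,0]], "twist": [0,0,0,0,0,0,0,0]}}

```text
t: 20.62
tool_pos: [0.5362, 0.3077, 0.2464]
orientation: [-0.419, -3.111, 0.002]
force: [0.1, -0.3, -0.5]
opening: 0.0652
gripper_force: 0.0
```

```bash
python3 - <<'E'
from h import *
want(.5377,.3078,.1136)
a=snap('wrist','w9'); b=snap('scene','s9'); o=load('scene0')
f=lambda im,x,y:cv2.resize(im['frame'][y:y+100,x:x+133],(400,300),interpolation=2)
cv2.imwrite('pics/c9.png',np.vstack([np.hstack([cv2.resize(a['frame'][120:270,170:370],(400,300),interpolation=2),f(b,300,140)]),np.hstack([f(o,300,140),f(b,140,150)])])[:,:,::-1])
E
```

```text
t 20.625 pos [0.5362 0.3077 0.2464] yaw y 74.66 tilt [-0.0023 -0.0011] delta cm [-0.16  0.07 13.28] F [ 0.15 -0.3  -0.49] grip 0.0 0.06517661061178931
```

View pics/c9.png

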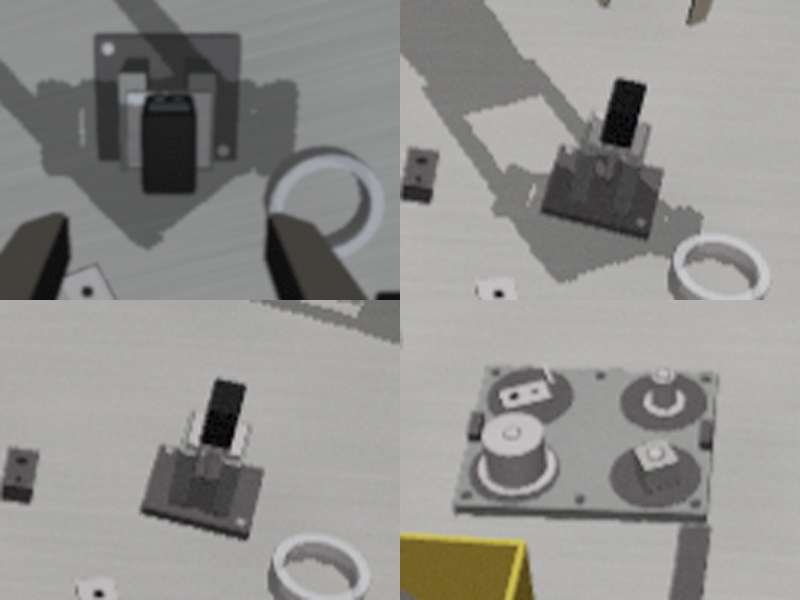

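The gauge is back flat on both cheeks, in the same pose as at the start, and the loose parts haven't moved.

```bash
python3 -c "
from plant import robot
print(robot.close_job())"
```

```text
the job is handed in; nothing more can be done
None
```

I pressed the datum block, wide cap and narrow cap in order, with an estimated 4–5 mm of plunger travel each, then set the gauge back flat on its rest, left the loose parts where they were and handed the job in at about 21 s; no verdict came back.

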